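# Pack a bearing pair with a separator and fold up the case ends

### The job

Finish packing the bearing pair in the green folding case: lay the red fibre separator squarely on the bright steel plate already in the case, set the dark ribbed plate down gently, rib up, squarely on the separator, and fold both hinged ends of the case fully upright. Lift nothing else out of its place, and leave the canister, gear, awl, cup holder, clamp screw and pin tray where they are.

Things in the scene. Friction and masses are not known exactly. Their poses are not given: they have to be found in the camera images.
- case: Green folding case fixed to the bench. Origin: centre of its underside; x long axis, z up. Floor 106 (x) by 74 (y) mm, its surface 12 mm above the bench; a low sill along each long side, 33 to 37 mm from the centre line, top 16 mm above the bench. Hinge axes of the ends run along y at x = +56 (end_left) and -56 mm (end_right), 12 mm above the bench. Upright ends leave 107 mm between them.
- end_left (a joint): Hinged end at the case's +x side, value in rad: 0 = flat outwards, pi/2 = upright (its stop). Green panel 64 mm wide (case y), 5 mm thick, reaching 46 mm from the hinge axis, with a brass tab in the middle of its free edge. Stiff hinge (0.06 N m): stays where it is left; raising it by the tab takes about 2 N. A pinched tab turns between the pads and lags: go on inwards to the stop.
- end_right (a joint): Hinged end at the case's -x side, the mirror image of end_left, with the same joint values: 0 = lying flat outwards, pi/2 = upright.
- end_left_tab (a point): Centre of the brass tab of end_left: the tab is 18 mm wide (along the case's y), 6 mm thick and 28 mm long, reaching from 46 to 74 mm from the hinge axis; this point is 60 mm from the hinge axis.
- end_right_tab (a point): Centre of the brass tab of end_right, same sizes.
- base_plate: Bright steel base plate, 96 (x) by 52 (y) by 12 (z) mm, about 0.46 kg, flat on top, loose, already lying on the case floor with its long side along the case's. Origin: centre of its underside.
- separator: Stiff red fibre separator sheet, loose, 100 (x) by 60 (y) by 5 (z) mm, about 50 g. Origin: centre of its underside. Starts lying level on a wooden riser block (80 by 36 by 22 mm high, narrower than the sheet, so the sheet overhangs it by 12 mm along both long sides).
- cap_plate: Dark steel cap plate, loose, about 0.52 kg: a plate 96 (x) by 52 (y) by 10 mm with a central rib on top, 56 (x) by 20 (y) mm, from 10 to 30 mm above the underside. Origin: centre of its underside. Starts flat on the bench, rib up.
- canister: loose bystander, leave it alone: brass screw-top canister, 59 mm across, 80 mm high, standing near the far side of the case. Origin: centre of its underside.
- bevel_gear: loose bystander, leave it alone: iron bevel gear, 60 mm across, 28 mm high, near the far side of the case. Origin: centre of its underside.
- awl: loose bystander, leave it alone: awl with black horn handle 75 by 22 by 18 mm and steel spike, 138 mm long in all along its x, lying between the case and the robot. Origin: on its underside near the middle of its length.
- cup_holder: loose bystander, leave it alone: copper cup holder, 54 mm across, 55 mm high, beyond the far end of the separator sheet. Origin: centre of its underside.
- clamp_screw: loose bystander, leave it alone: nickel-plated T-shaped clamp screw, about 70 by 50 by 18 mm, lying beyond the far end of the cap plate. Origin: on its underside near the middle.
- pin_tray: loose bystander, leave it alone: small aluminium tray of pins, 70 by 50 by 20 mm, near the far edge of the work area. Origin: centre of its underside.
There are look-alikes about, which are no part of the job. Of the things that look like the separator, the middle-sized one is meant.

How it is judged:
At the end, for the whole second after the job is handed in: Base plate on the case floor within 7 mm of the case centre; separator flat on it, cap plate flat on that, rib up, each within 8 mm of the base plate in x and y; all within 0.12 rad of the case direction, level within 0.06 rad, at rest; both hinged ends above 1.45 rad (x of base_plate in the frame of case between -0.007 and 0.007 m and y of base_plate in the frame of case between -0.007 and 0.007 m and x of separator in the frame of base_plate between -0.008 and 0.008 m and y of separator in the frame of base_plate between -0.008 and 0.008 m and x of cap_plate in the frame of base_plate between -0.008 and 0.008 m and y of cap_plate in the frame of base_plate between -0.008 and 0.008 m and z of base_plate in the frame of case between 0.009 and 0.015 m and z of separator in the frame of base_plate between 0.0095 and 0.0145 m and z of cap_plate in the frame of separator between 0.003 and 0.0075 m and angle between the x axis of each of base_plate, separator, cap_plate and the x axis of case, either way round below 0.12 rad and angle between each of base_plate, separator, cap_plate's own z axis and vertical below 0.06 rad and linear speed of each of base_plate, separator, cap_plate below 0.02 m/s and value of joint each of end_left, end_right above 1.45 rad); the robot touches nothing.
It fails at once if the canister, gear, awl, cup holder, clamp screw or pin tray is moved more than 25 mm (distance of any of canister, bevel_gear, awl, cup_holder, clamp_screw, pin_tray from where it was at the start of the episode above 0.025 m).
It fails at once if the cap plate is dropped (falls free of the fingers at over 0.45 m/s, about 10 mm) or slammed on the separator with over 120 N ((contact force between cap_plate and the fingers below 0.05 N and linear speed of cap_plate above 0.45 m/s) or contact force between cap_plate and separator above 120 N).
It fails at once if the base plate is lifted out of its place in the case (height (world z) of base_plate above 0.03 m).
It also fails if it takes over 70 s, if anything falls off the work surface, if the arm or the gripper's body presses on something with over 40 N, if the wrist force passes 120 N, or if a joint passes its speed limit or range.

### The arm

A 6-joint arm with a two-finger parallel gripper is mounted at the origin on the work surface. World frame = base frame: x ahead of the robot, y to its left, z up, the work surface at z = 0. Lengths are in m, angles in rad, forces in N, time in s.
With the tool pointing down it reaches from about 0.375 to 0.975 m from the base axis. Payload 3.8 kg.
Tool frame: the origin (TCP) lies midway between the tips of the shut fingers; the grasp point (between the pads) lies 19 mm behind it; z points along the fingers, y is the line along which they close (so a half turn about z gives the same grasp; the last joint's range is limited). The gripper opens to 88 mm and grips with 3 to 60 N. Pads are 18 mm wide; open, the fingers measure 123 mm over their backs; the gripper's body (75 mm by 187 mm) begins 45 mm behind the grasp point.
Start: joints at [-1.242, 0.264, 1.604, -0, 1.274, -0.037], TCP at [0.241, -0.63, 0.212] pointing down, gripper open.
Joint ranges: [-2.63, 2.63], [-0.94, 2.18], [0.31, 2.57], [-1.31, 4.45], [0, 2.66], [-2.55, 2.55]. Speed limits (rad/s): [2.57, 2.57, 3.14, 3.14, 3.14, 3.14].

### API

Orientations are given as a rotation vector (axis times angle).
In Python, from rig import env gives the robot as it stands.
- The arm moves only by the shell command python3 -m inch 'ROWS' [FORCE]. ROWS is JSON, a list that holds one entry, the list of rows, each a list of 7 numbers: the shift along the tool's x, y, z in cm, then the turn, a rotation vector about the tool's x, y, z in rad, then the opening, from 0 (shut) to 1 (fully open). A call has 1 to 8 rows; each row shifts and turns the commanded pose from where the row before left it, along the tool's axes as they then stand; what a row does not reach is not made up. A row lasts 1/10 s, in which the tool goes at most 50 mm and 8.59 degrees, less where a joint would pass 70% of its speed; a pose out of reach is approached as far as the arm can. A call is refused whole if a number of a shift passes 5 or a number of a turn 0.15, either way. A call with a gripper value outside its range is refused whole. The fingers move at their own pace and stop on an object; FORCE is the grip in N (left out, the last holds). Time passes only in rows, so rows that do not move let the fingers close. It gives the time, the measured TCP pose, the force, the opening and the grip force at its end, in the units of the state.
- env.read_state(): the state, without advancing time (a new reading comes with each control period).
- env.get_image(name): name is "side" or "top"; returns a dict with "pixels" (400x640x3 uint8, red, green, blue), "range_z" (400x640 float32, m along the optical axis (not along the pixel's ray), 0 where there is no reading), "intrinsics" (3x3 intrinsics, pixels), "cam_to_world" (4x4, takes a point from camera to world coordinates). Camera axes: x right, y down, z forward; pixel columns grow to the right and rows downward; lengths in m; the calibration is good to about 2 mm. A picture is of the moment at which its call begins.
- env.job_done(): hands the job in; it is judged then, once.
The state is a dict: "time": time; "joints": joint angles; "qd": joint speeds; "effort": joint torques, N m; "position": TCP position; "orientation": TCP orientation; "wrist_force": force on the tool from outside, world axes, zero at the start; "ft_torque": the same for the moment, N m; "opening": opening from 0.0 (shut) to 1.0 (fully open); "grip_force": force on a finger pad.
Only numpy, scipy, OpenCV 4.12 (cv2) and the standard library are available. Lean on these libraries where they do the work, as an engineer would, in place of code of your own. Each camera call takes 0.05 s, during which the arm holds its last target. There are 200 camera calls.

## Working session

There is one attempt and no reset: what is moved stays moved. The work goes in short steps, Python scripts to look and compute and a shell command to move; the robot and the scene stay as the last step left them, time stands still between calls to the robot, and variables do not carry over. Pictures are saved under pics/ and viewed, at most 10 in all, crops included, and the job is handed in when it is done.

```bash
ls; mkdir -p pics
python3 - <<'E'
from rig import env
import cv2,numpy as np
print(env.read_state())
for n in("top","side"):
    d=env.get_image(n); cv2.imwrite(f"pics/{n}0.png",d["pixels"][:,:,::-1]); np.savez(f"{n}0.npz",**d)
    print(n,d["intrinsics"],d["cam_to_world"].round(4))
E
```

```text
pics
{'time': 0.0, 'joints': array([-1.24188326e+00,  2.64751220e-01,  1.60538460e+00, -2.42193754e-05,
        1.27371317e+00, -3.68915395e-02]), 'qd': array([ 1.31045415e-03, -3.08513427e-05,  1.04804884e-03, -3.37259471e-04,
       -9.74405995e-04, -2.43441051e-03]), 'effort': array([ 3.46054458e-04, -5.02109134e+01, -3.56875134e+01,  7.29134073e-02,
        2.96763657e-02, -1.67096950e-04]), 'position': array([ 0.24119035, -0.62959886,  0.21108367]), 'orientation': array([-3.08699688e+00, -5.71011710e-01,  5.51246319e-04]), 'wrist_force': array([-0.47375435,  0.19915182,  0.10315043]), 'ft_torque': array([-0.02357627,  0.00839334,  0.00045493]), 'grip_force': 0.0, 'opening': 0.9964069180378485}
top [[386.08608329   0.         324.10781016]
 [  0.         386.08608329 204.16408645]
 [  0.           0.           1.        ]] [[-0.0095 -0.9967  0.0812  0.4537]
 [-0.9995  0.0069 -0.0322  0.0096]
 [ 0.0315 -0.0814 -0.9962  0.8866]
 [ 0.      0.      0.      1.    ]]
side [[476.17912847   0.         328.39277955]
 [  0.         476.17912847 200.76744345]
 [  0.           0.           1.        ]] [[-0.9768 -0.1579  0.1449  0.3221]
 [-0.2143  0.727  -0.6523  0.9322]
 [-0.0023 -0.6682 -0.744   1.0776]
 [ 0.      0.      0.      1.    ]]
```

View pics/top0.png

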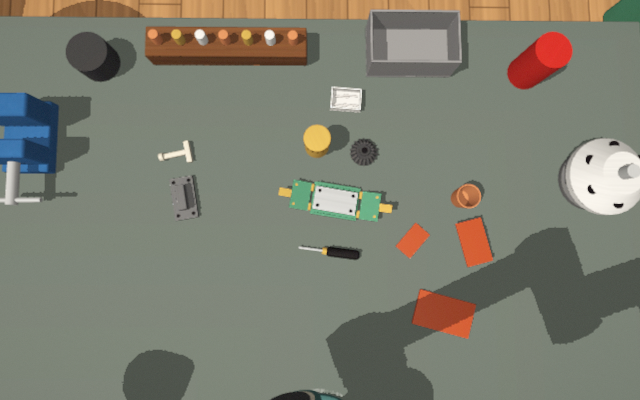

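View pics/side0.png

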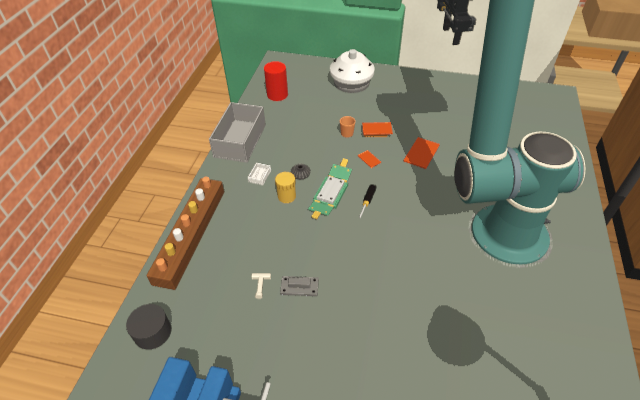

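The top view shows the case at (337,200) with its tabs at (285,192) and (386,209), and the cap plate at (184,198). The middle-sized red sheet is on its riser at (474,242), with the decoys at (412,240) and (444,314). The side view agrees: case at (331,190), cap plate at (300,286), sheet at (377,129).

```bash
cat > h.py <<'E'
import numpy as np,cv2
def world(d):
    K=d["intrinsics"];z=d["range_z"];v,u=np.mgrid[:400,:640]
    P=np.stack([(u-K[0,2])/K[0,0]*z,(v-K[1,2])/K[1,1]*z,z],-1)
    T=d["cam_to_world"];return P@T[:3,:3].T+T[:3,3]
def rect(name,W,m):
    p=W[m]
    if len(p)<5: print(name,"few");return
    zt=np.median(p[:,2])
    (c,s,a)=cv2.minAreaRect((p[:,:2]*1000).astype(np.float32))
    b=a if s[0]>s[1] else a+90
    b=(b+90)%180-90
    print(f"{name}: n{len(p)} ctr {c[0]:.1f} {c[1]:.1f} mean {p[:,0].mean()*1000:.1f} {p[:,1].mean()*1000:.1f} size {max(s):.1f} {min(s):.1f} ang {b:.1f} z med {zt*1000:.1f} p5-95 {np.percentile(p[:,2],[5,95])*1000}")
def comps(name,W,m,minn=40):
    n,l,st,c=cv2.connectedComponentsWithStats(m.astype(np.uint8))
    for i in range(1,n):
        if st[i,4]>=minn: rect(f"{name}@{c[i].round()}",W,l==i)
E
python3 - <<'E'
from h import *
for n in("top","side"):
    d=dict(np.load(n+"0.npz")); W=world(d); hsv=cv2.cvtColor(d["pixels"],cv2.COLOR_RGB2HSV); H,S,V=[hsv[...,i].astype(int) for i in range(3)]
    z=W[...,2]; box=(W[...,0]>.25)&(W[...,0]<.75)&(abs(W[...,1])<.6)
    print(n)
    comps("red",W,box&((H<10)|(H>172))&(S>170)&(z<.045)&(z>0))
    comps("brass",W,box&(H>15)&(H<32)&(S>140)&(z<.045)&(V>110),15)
    comps("green",W,box&(H>55)&(H<88)&(S>130)&(z<.045),60)
    comps("cap",W,box&(W[...,1]>.3)&(z>.006)&(z<.06),60)
    comps("raised",W,box&(z>.016)&(z<.2),60)
E
```

```text
top
red@[474. 242.]: n1144 ctr 437.3 -354.7 mean 437.2 -353.3 size 97.9 62.3 ang 13.0 z med 27.4 p5-95 [24.78799056 29.8023891 ]
red@[412. 240.]: n538 ctr 441.6 -221.1 mean 441.9 -220.7 size 70.4 41.1 ang -41.9 z med 3.8 p5-95 [1.458269   6.60249947]
red@[441. 310.]: n1678 ctr 276.7 -286.6 mean 282.8 -281.7 size 130.3 76.5 ang 74.3 z med 6.8 p5-95 [4.15063487 9.20584266]
brass@[315. 154.]: n56 ctr 640.3 -1.7 mean 637.7 1.3 size 47.5 14.1 ang 86.7 z med 30.9 p5-95 [16.49562581 44.27187838]
brass@[285. 192.]: n78 ctr 552.7 69.5 mean 552.2 69.2 size 24.8 15.9 ang 79.2 z med 27.8 p5-95 [25.0587371 31.774537 ]
brass@[385. 208.]: n87 ctr 516.2 -154.3 mean 514.3 -154.4 size 25.3 18.6 ang 88.6 z med 33.4 p5-95 [29.2669779  37.68386499]
brass@[324. 250.]: n24 ctr 420.4 -18.5 mean 420.5 -18.4 size 11.2 6.8 ang -0.9 z med 16.0 p5-95 [14.06424958 19.92491691]
cap@[ 49. 138.]: n953 ctr 674.3 590.5 mean 673.3 588.1 size 150.4 19.1 ang -0.5 z med 28.5 p5-95 [ 8.42381526 56.45147506]
cap@[171. 155.]: n152 ctr 641.8 327.7 mean 639.2 328.9 size 56.0 17.1 ang -74.2 z med 11.2 p5-95 [ 7.68089499 16.5392
[... 3434 characters left out ...]
2.7 size 258.5 75.8 ang 80.1 z med 24.4 p5-95 [17.08312209 31.75100989]
raised@[289. 181.]: n666 ctr 652.0 -51.5 mean 653.3 -19.7 size 161.1 59.5 ang 80.6 z med 53.5 p5-95 [18.26601901 83.84364477]
raised@[369. 193.]: n117 ctr 413.9 -50.8 mean 413.9 -51.9 size 82.0 20.3 ang 82.5 z med 19.2 p5-95 [16.28500232 22.98300758]
raised@[299. 282.]: n205 ctr 541.3 301.0 mean 540.6 302.9 size 56.1 24.7 ang 8.5 z med 30.0 p5-95 [18.96427097 35.0699196 ]
raised@[185. 367.]: n256 ctr 713.9 592.5 mean 710.7 593.6 size 68.2 14.8 ang 0.1 z med 108.4 p5-95 [ 29.56916078 113.61872438]
raised@[224. 376.]: n214 ctr 625.4 592.3 mean 623.1 593.7 size 55.2 15.3 ang 0.4 z med 108.7 p5-95 [ 29.36476265 113.01292694]
```

```bash
cat > d.py <<'E'
import sys,numpy as np
from rig import env
from scipy.spatial.transform import Rotation as R
s=env.read_state();p=s["position"]*1000;r=R.from_rotvec(s["orientation"]);M=r.as_matrix()
ya=np.degrees(np.arctan2(M[1,1],M[0,1]))
print("t %.2f pos"%s["time"],p.round(1),"tooly",ya.round(1),"tilt",np.degrees(np.arccos(-M[2,2])).round(2),"F",s["wrist_force"].round(1),"grip",round(s["grip_force"],1),"open",round(s["opening"],3))
if len(sys.argv)>4:
    x,y,z,a=map(float,sys.argv[1:5]); d=(np.array([x,y,z])-p)/10
    t=(ya-a+180)%360-180
    print("shift cm (before turn)",(M.T@d).round(2),"turn z rad",np.radians(t).round(3))
    # the same after the turn
    M2=(r*R.from_rotvec([0,0,np.radians(t)])).as_matrix()
    print("shift cm (after turn)",(M2.T@d).round(2))
E
python3 d.py 435.8 -354 100 -75.5
python3 - <<'E'
from h import *
for n in("top","side"):
    d=dict(np.load(n+"0.npz")); W=world(d); z=W[...,2]; V=d["pixels"].max(-1)
    roi=(abs(W[...,0]-.54)<.075)&(abs(W[...,1]-.3)<.06)
    for t in(.003,.005,.007): comps(n+f"cap{t}",W,roi&(z>t),100)
    comps(n+"rib",W,roi&(z>.024),100)
    roi=(abs(W[...,0]-.531)<.06)&(abs(W[...,1]+.043)<.07)
    comps(n+"base",W,roi&(z>.02)&(z<.03)&(d["pixels"].min(-1)>130),100)
E
```

```text
t 0.10 pos [ 241.2 -629.7  211.2] tooly -69.0 tilt 0.12 F [0.7 0.4 0.5] grip 0.0 open 0.999
shift cm (before turn) [ 28.03 -18.76  11.16] turn z rad 0.113
shift cm (after turn) [ 25.74 -21.79  11.16]
topcap0.003@[184. 198.]: n1018 ctr 542.1 297.7 mean 540.9 296.0 size 96.4 54.2 ang 9.1 z med 10.3 p5-95 [ 6.67259165 30.58674297]
topcap0.005@[184. 198.]: n1004 ctr 542.0 298.4 mean 541.0 296.3 size 96.4 52.8 ang 9.1 z med 10.3 p5-95 [ 6.95956364 30.58861383]
topcap0.007@[184. 198.]: n951 ctr 542.1 298.4 mean 541.2 296.5 size 96.3 52.7 ang 9.1 z med 10.4 p5-95 [ 7.67275423 30.63017212]
toprib@[181. 197.]: n243 ctr 541.6 298.1 mean 541.2 297.8 size 55.5 21.0 ang 9.5 z med 29.4 p5-95 [26.09715784 31.57661403]
topbase@[335. 201.]: n954 ctr 532.2 -43.2 mean 531.9 -43.2 size 95.5 52.2 ang 79.8 z med 24.1 p5-95 [21.7605614  26.47228009]
sidecap0.003@[299. 287.]: n822 ctr 539.3 305.7 mean 539.9 306.9 size 115.1 98.2 ang 10.9 z med 11.8 p5-95 [ 3.57732705 32.63689481]
sidecap0.005@[299. 285.]: n687 ctr 541.0 298.8 mean 539.4 304.6 size 96.1 60.7 ang 9.1 z med 12.6 p5-95 [ 7.16318707 33.20303811]
sidecap0.007@[299. 285.]: n654 ctr 541.4 298.2 mean 539.8 304.3 size 95.8 59.9 ang 10.0 z med 13.0 p5-95 [ 8.53103132 33.28238023]
siderib@[299. 281.]: n165 ctr 541.6 300.9 mean 540.6 301.5 size 55.5 24.3 ang 8.5 z med 30.7 p5-95 [26.73422463 35.23589598]
sidebase@[330. 189.]: n395 ctr 531.1 -43.1 mean 531.4 -39.0 size 102.9 54.2 ang 80.7 z med 25.6 p5-95 [21.53354283 28.98493659]
```

```bash
python3 -m inch '[[[0,0,3,0,0,0.113,1],[3.68,-3.11,0,0,0,0,1],[3.68,-3.11,0,0,0,0,1],[3.68,-3.11,0,0,0,0,1],[3.68,-3.11,0,0,0,0,1],[3.68,-3.11,0,0,0,0,1],[3.68,-3.11,0,0,0,0,1],[3.68,-3.11,0,0,0,0,1]]]' 20; python3 d.py 435.8 -354 60 -75.5
```

```text
time: 0.9
position: [0.4369, -0.3532, 0.182]
orientation: [-3.116, -0.396, 0.001]
wrist_force: [0.3, 0.1, -0.3]
opening: 0.998
grip_force: 0.0
t 0.90 pos [ 436.9 -353.2  182. ] tooly -75.5 tilt 0.03 F [ 0.3  0.1 -0.3] grip 0.0 open 0.998
shift cm (before turn) [-0.13  0.05 12.2 ] turn z rad -0.0
shift cm (after turn) [-0.13  0.05 12.2 ]
```

```bash
python3 -m inch '[[[-0.1,0,4,0,0,0,1],[0,0,4,0,0,0,1],[0,0,4,0,0,0,1],[0,0,2.5,0,0,0,1],[0,0,1.5,0,0,0,1],[0,0,0.5,0,0,0,1],[0,0,0,0,0,0,1]]]' 20; python3 d.py 435.8 -354 17 -75.5
```

```text
time: 1.6
position: [0.4354, -0.3554, 0.0172]
orientation: [-3.116, -0.396, 0.001]
wrist_force: [0.3, -0.8, 0.3]
opening: 1.002
grip_force: 0.0
t 1.60 pos [ 435.4 -355.4   17.2] tooly -75.5 tilt 0.03 F [ 0.3 -0.8  0.3] grip 0.0 open 1.002
shift cm (before turn) [ 0.08 -0.13  0.02] turn z rad -0.0
shift cm (after turn) [ 0.08 -0.13  0.02]
```

```bash
python3 -m inch '[[[0,-0.1,0,0,0,0,0.5],[0,0,0,0,0,0,0.5],[0,0,0,0,0,0,0.5],[0,0,0,0,0,0,0.5],[0,0,0,0,0,0,0.5]]]' 20; python3 d.py
```

```text
time: 2.1
position: [0.4354, -0.3546, 0.0179]
orientation: [3.116, 0.396, 0.001]
wrist_force: [0.1, -0.5, 0.7]
opening: 0.573
grip_force: 0.0
t 2.10 pos [ 435.4 -354.6   17.9] tooly -75.5 tilt 0.05 F [ 0.1 -0.5  0.7] grip 0.0 open 0.573
```

Run:
```python
from rig import env
from h import *
d=env.get_image("side");np.savez("s1.npz",**d)
a=d["pixels"][70:190,280:480,::-1]; b=env.get_image("top"); np.savez("t1.npz",**b); b=b["pixels"][150:300,400:560,::-1]
a=cv2.resize(a,(533,320),interpolation=3);b=cv2.resize(b,(267,250),interpolation=3)
o=np.zeros((320,800,3),np.uint8);o[:,:533]=a;o[:250,533:]=b;cv2.imwrite("pics/g1.png",o)
```

```text
(no output)
```

View pics/g1.png

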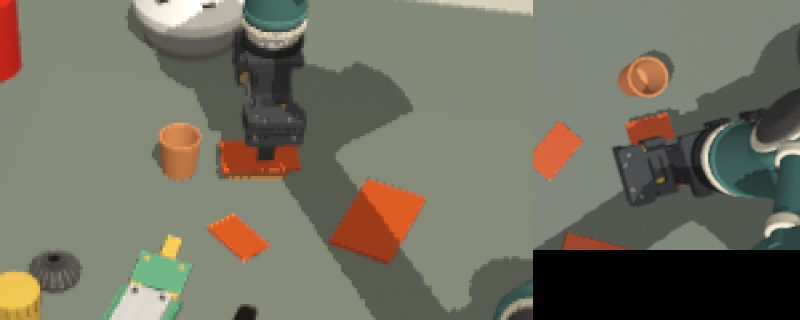

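The grasp looks unfinished: the near finger is at the sheet's front edge, about (265,155) in the crop. The fingers may simply still be closing, so I'll wait a few rows.

```bash
python3 -m inch '[[[0,0,0,0,0,0,0.5],[0,0,0,0,0,0,0.5]]]' 20
python3 - <<'E'
from h import *
d=dict(np.load("s1.npz"));W=world(d);p=d["pixels"].astype(int)
hsv=cv2.cvtColor(d["pixels"],cv2.COLOR_RGB2HSV)
red=((hsv[...,0]<10)|(hsv[...,0]>172))&(hsv[...,1]>170)
box=(abs(W[...,0]-.436)<.08)&(abs(W[...,1]+.354)<.08)
comps("red",W,red&box)
m=box&~red&(W[...,2]<.06)&(W[...,2]>.01)&(p.max(-1)<80)
print((W[m]*1000).round()[-25:])
E
```

```text
time: 2.4
position: [0.4351, -0.3543, 0.0173]
orientation: [-3.116, -0.396, 0.0]
wrist_force: [0.5, -0.1, 0.2]
opening: 0.504
grip_force: 0.0
red@[376. 129.]: n263 ctr 435.1 -350.9 mean 438.8 -343.9 size 98.7 64.2 ang 11.6 z med 28.5 p5-95 [23.15373087 32.66037271]
[[ 429. -318.   60.]
 [ 429. -318.   56.]
 [ 426. -318.   57.]
 [ 423. -322.   54.]
 [ 419. -319.   57.]
 [ 432. -316.   52.]
 [ 429. -316.   54.]
 [ 426. -319.   51.]
 [ 422. -318.   53.]
 [ 419. -323.   49.]
 [ 416. -322.   51.]]
```

Run:
```python
from rig import env
from h import *
d=env.get_image("side");np.savez("s2.npz",**d);W=world(d)
for u in (374,379,384):
  for v in range(112,140,2): print(u,v,d["pixels"][v,u],(W[v,u]*1000).round())
```

```text
374 112 [77 78 77] [ 443. -279.  149.]
374 114 [80 79 79] [ 441. -260.  157.]
374 116 [68 67 66] [ 440. -254.  153.]
374 118 [51 51 51] [ 439. -257.  143.]
374 120 [52 51 52] [ 439. -259.  134.]
374 122 [58 58 57] [ 439. -266.  120.]
374 124 [57 56 57] [ 438. -263.  115.]
374 126 [156  60  26] [ 447. -362.   27.]
374 128 [156  59  25] [ 446. -354.   24.]
374 130 [156  59  26] [ 444. -336.   30.]
374 132 [156  60  26] [ 442. -327.   29.]
374 134 [132  62  32] [ 442. -333.   15.]
374 136 [174 118  60] [ 442. -337.    4.]
374 138 [133 139 121] [ 441. -330.    0.]
379 112 [77 78 77] [ 427. -279.  152.]
379 114 [76 75 73] [ 426. -270.  151.]
379 116 [87 85 83] [ 425. -262.  150.]
379 118 [51 52 52] [ 424. -261.  143.]
379 120 [50 50 52] [ 424. -270.  128.]
379 122 [56 57 56] [ 424. -271.  119.]
379 124 [57 57 57] [ 423. -269.  113.]
379 126 [39 38 38] [ 427. -320.   63.]
379 128 [38 37 38] [ 426. -321.   54.]
379 130 [142  56  30] [ 427. -345.   26.]
379 132 [156  59  26] [ 425. -330.   30.]
379 134 [127  66  35] [ 426. -341.   12.]
379 136 [172 116  61] [ 425. -340.    4.]
379 138 [133 138 121] [ 423. -330.    3.]
384 112 [77 77 77] [ 412. -284.  150.]
384 114 [77 78 77] [ 411. -276.  149.]
384 116 [62 62 63] [ 409. -264.  150.]
384 118 [51 50 52] [ 409. -265.  142.]
384 120 [48 48 48] [ 409. -272.  129.]
384 122 [57 58 58] [ 408. -273.  120.]
384 124 [79 59 53] [ 408. -278.  108.]
384 126 [156  60  25] [ 413. -366.   29.]
384 128 [155  59  26] [ 412. -362.   24.]
384 130 [156  60  26] [ 410. -344.   30.]
384 132 [156  60  25] [ 409. -332.   31.]
384 134 [157  77  41] [ 409. -340.   15.]
384 136 [171 116  61] [ 408. -338.    8.]
384 138 [133 139 121] [ 407. -334.    3.]
```

```bash
python3 -m inch '[[[0,0,0,0,0,0,1],[0,0,0,0,0,0,1],[0,0,0,0,0,0,1],[0,0,0,0,0,0,1],[0,0,0,0,0,0,1],[0,0,0.5,0,0,0,1],[0,0,0.3,0,0,0,1],[0,0,0,0,0,0,1]]]' 20
cat > tip.py <<'E'
# lowest visible point of the gripper seen from the side camera, near given xy
import sys
from rig import env
from h import *
x,y=float(sys.argv[1])/1000,float(sys.argv[2])/1000
d=env.get_image("side");W=world(d);p=d["pixels"].astype(int)
m=(abs(W[...,0]-x)<.1)&(abs(W[...,1]-y)<.12)&(p.max(-1)<62)&(W[...,2]>.008)&(W[...,2]<.12)
v,u=np.nonzero(m)
for i in np.argsort(W[m][:,2])[:12]: print(u[i],v[i],(W[v[i],u[i]]*1000).round(),p[v[i],u[i]])
E
python3 tip.py 435 -354; python3 d.py
```

```text
time: 3.25
position: [0.4346, -0.3539, 0.0085]
orientation: [-3.115, -0.396, 0.002]
wrist_force: [0.3, -0.6, 0.6]
opening: 1.002
grip_force: 0.0
381 135 [ 416. -303.   40.] [60 58 59]
379 135 [ 422. -300.   42.] [59 59 59]
377 135 [ 428. -296.   44.] [55 55 54]
380 135 [ 418. -297.   45.] [60 60 60]
380 134 [ 419. -302.   45.] [54 54 54]
378 135 [ 425. -295.   45.] [59 59 59]
378 134 [ 426. -298.   47.] [54 54 54]
382 134 [ 412. -299.   49.] [58 55 54]
379 134 [ 422. -297.   49.] [54 54 54]
381 134 [ 416. -298.   49.] [56 54 55]
377 134 [ 428. -293.   50.] [56 47 45]
379 133 [ 423. -300.   50.] [54 54 54]
t 3.30 pos [ 434.8 -354.1    8.8] tooly -75.5 tilt 0.07 F [-0.1 -0.7  0.2] grip 0.0 open 0.999
```

```bash
python3 -m inch '[[[0,0,0.6,0,0,0,1],[0,0,0.6,0,0,0,1],[0,0,0.6,0,0,0,1],[0,0,0,0,0,0,1]]]' 20; python3 tip.py 435 -354; python3 d.py 435.8 -354 -14 -75.5
```

```text
time: 3.7
position: [0.4343, -0.3536, -0.01]
orientation: [-3.115, -0.396, 0.003]
wrist_force: [0.2, -0.2, -0.4]
opening: 0.993
grip_force: 0.0
381 139 [ 414. -306.   21.] [56 55 54]
377 139 [ 428. -302.   21.] [58 58 58]
378 139 [ 424. -299.   24.] [56 54 54]
379 139 [ 421. -299.   25.] [55 54 54]
382 139 [ 411. -298.   28.] [58 58 56]
380 139 [ 417. -296.   29.] [56 54 54]
380 138 [ 418. -299.   30.] [56 55 55]
382 138 [ 411. -300.   31.] [58 58 56]
381 138 [ 414. -298.   32.] [55 54 54]
377 138 [ 427. -294.   32.] [57 57 57]
378 138 [ 424. -295.   33.] [56 54 54]
379 138 [ 421. -295.   33.] [55 53 54]
t 3.75 pos [ 434.6 -353.9   -9.5] tooly -75.5 tilt 0.1 F [-0.4 -0.8 -0.5] grip 0.0 open 0.999
shift cm (before turn) [0.11 0.04 0.45] turn z rad -0.0
shift cm (after turn) [0.11 0.04 0.45]
```

```bash
python3 -m inch '[[[0.1,0,0.2,0,0,0,1],[0,0,0,0,0,0,0.55],[0,0,0,0,0,0,0.55],[0,0,0,0,0,0,0.55],[0,0,0,0,0,0,0.55],[0,0,0,0,0,0,0.55],[0,0,0,0,0,0,0.55]]]' 20; python3 d.py
```

```text
time: 4.45
position: [0.4363, -0.3543, -0.0104]
orientation: [3.116, 0.396, 0.0]
wrist_force: [0.5, 0.1, 0.1]
opening: 0.673
grip_force: 20.0
t 4.45 pos [ 436.3 -354.3  -10.4] tooly -75.5 tilt 0.02 F [0.5 0.1 0.1] grip 20.0 open 0.673
```

```bash
python3 -m inch '[[[0,0,-1,0,0,0,0.55],[0,0,-2,0,0,-0.143,0.55],[0,0,-2.5,0,0,-0.143,0.55],[0,0,-2.5,0,0,-0.143,0.55],[0,0,-2,0,0,-0.143,0.55],[0,0,0,0,0,-0.143,0.55],[0,0,0,0,0,-0.143,0.55],[0,0,0,0,0,-0.143,0.55]]]' 20; python3 d.py 531.8 -43.2 90 -10
```

```text
time: 5.25
position: [0.4363, -0.3543, 0.0905]
orientation: [2.538, 1.85, 0.0]
wrist_force: [0.6, -0.5, -0.7]
opening: 0.676
grip_force: 20.0
t 5.25 pos [ 436.3 -354.3   90.5] tooly -17.8 tilt 0.06 F [ 0.6 -0.5 -0.7] grip 20.0 open 0.676
shift cm (before turn) [ 3.254e+01 -4.300e-01  3.000e-02] turn z rad -0.137
shift cm (after turn) [3.23e+01 4.00e+00 3.00e-02]
```

```bash
python3 -m inch '[[[0,0,0,0,0,-0.137,0.55],[4.7,0.6,0,0,0,0,0.55],[4.7,0.6,0,0,0,0,0.55],[4.7,0.6,0,0,0,0,0.55],[4.7,0.6,0,0,0,0,0.55],[4.7,0.6,0,0,0,0,0.55],[4.7,0.6,0,0,0,0,0.55],[4.1,0.4,0,0,0,0,0.55]]]' 20
python3 - <<'E'
from rig import env
env.get_image("side");env.get_image("top")
from h import *
for n in("side","top"):
    d=env.get_image(n);W=world(d);hsv=cv2.cvtColor(d["pixels"],cv2.COLOR_RGB2HSV)
    red=((hsv[...,0]<10)|(hsv[...,0]>172))&(hsv[...,1]>150)
    comps(n,W,red&(abs(W[...,0]-.53)<.1)&(abs(W[...,1]+.043)<.1),20)
E
python3 d.py 531.8 -43.2 10 -10
```

```text
time: 6.05
position: [0.5339, -0.0413, 0.0903]
orientation: [2.411, 2.013, 0.001]
wrist_force: [1.0, -0.6, -0.6]
opening: 0.672
grip_force: 20.0
side@[328. 166.]: n426 ctr 539.8 -50.1 mean 536.7 -28.4 size 136.5 68.0 ang -85.7 z med 129.4 p5-95 [125.86179238 132.53296261]
t 6.25 pos [533.4 -42.8  89.9] tooly -10.2 tilt 0.03 F [-0.2 -0.5 -0.2] grip 20.0 open 0.673
shift cm (before turn) [-0.07 -0.15  7.99] turn z rad -0.003
shift cm (after turn) [-0.07 -0.15  7.99]
```

```bash
python3 -m inch '[[[-0.05,-0.15,3,0,0,0,0.55],[0,0,3,0,0,0,0.55],[0,0,2,0,0,0,0.55],[0,0,1,0,0,0,0.55],[0,0,0,0,0,0,0.55]]]' 20; python3 d.py 531.8 -43.2 -10 -10
python3 - <<'E'
from rig import env
from h import *
d=env.get_image("side");W=world(d);hsv=cv2.cvtColor(d["pixels"],cv2.COLOR_RGB2HSV)
red=((hsv[...,0]<10)|(hsv[...,0]>172))&(hsv[...,1]>150)
comps("s",W,red&(abs(W[...,0]-.53)<.1)&(abs(W[...,1]+.043)<.1),20)
cv2.imwrite("pics/g2.png",cv2.resize(d["pixels"][130:250,240:420,::-1],(720,480),interpolation=3))
E
```

```text
time: 6.75
position: [0.5301, -0.0448, -0.0019]
orientation: [-2.412, -2.009, 0.004]
wrist_force: [-0.1, -0.8, -0.1]
opening: 0.674
grip_force: 20.0
t 6.75 pos [530.1 -44.8  -1.9] tooly -10.4 tilt 0.19 F [-0.1 -0.8 -0.1] grip 20.0 open 0.674
shift cm (before turn) [0.19 0.14 0.81] turn z rad -0.007
shift cm (after turn) [0.19 0.15 0.81]
s@[330. 188.]: n350 ctr 530.1 -37.0 mean 532.2 -32.7 size 92.0 62.4 ang 82.6 z med 37.1 p5-95 [33.08691593 40.94425576]
```

View pics/g2.png

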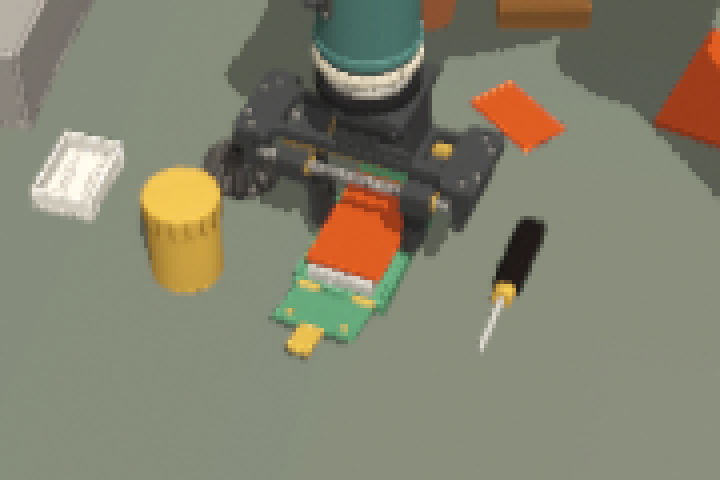

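The sheet is held level just above the base plate at (350,240) and lined up with the case, and the canister at (182,240) is clear. I'll lower it now.

```bash
python3 -m inch '[[[0.1,0.1,0.4,0,0,0,0.55],[0,0,0.2,0,0,0,0.55],[0,0,0.15,0,0,0,0.55],[0,0,0,0,0,0,0.55]]]' 20; python3 d.py 531.8 -43.2 -10 -10
```

```text
time: 7.2
position: [0.5332, -0.0429, -0.0078]
orientation: [2.412, 2.013, 0.0]
wrist_force: [-0.6, 0.1, -0.7]
opening: 0.672
grip_force: 20.0
t 7.20 pos [533.2 -42.9  -7.8] tooly -10.3 tilt 0.03 F [-0.6  0.1 -0.7] grip 20.0 open 0.672
shift cm (before turn) [-0.05 -0.13  0.22] turn z rad -0.005
shift cm (after turn) [-0.05 -0.13  0.22]
```

```bash
python3 -m inch '[[[0,0,0.1,0,0,0,0.55],[0,-0.05,0.1,0,0,0,0.55],[0,0,0,0,0,0,0.55]]]' 20; python3 d.py 531.8 -43.2 -10 -10
```

```text
time: 7.5
position: [0.5333, -0.0429, -0.0085]
orientation: [2.411, 2.013, 0.001]
wrist_force: [-2.9, 0.9, 7.9]
opening: 0.676
grip_force: 20.0
t 7.50 pos [533.3 -42.9  -8.5] tooly -10.3 tilt 0.07 F [-2.9  0.9  7.9] grip 20.0 open 0.676
shift cm (before turn) [-0.06 -0.14  0.15] turn z rad -0.005
shift cm (after turn) [-0.06 -0.14  0.15]
```

```bash
python3 -m inch '[[[0,0,-0.05,0,0,0,0.85],[0,0,0,0,0,0,0.9],[0,0,0,0,0,0,0.9],[0,0,-1,0,0,0,0.9],[0,0,-3,0,0,0,0.9],[0,0,-4,0,0,0,0.8],[0,0,-3,0,0,0,0.6]]]' 20; python3 d.py 541.6 298.5 90 -80.8;  python3 - <<'E'
from rig import env
from h import *
for n in("side","top"):
    d=env.get_image(n);W=world(d);hsv=cv2.cvtColor(d["pixels"],cv2.COLOR_RGB2HSV)
    red=((hsv[...,0]<10)|(hsv[...,0]>172))&(hsv[...,1]>150)
    comps(n,W,red&(abs(W[...,0]-.53)<.1)&(abs(W[...,1]+.043)<.1),20)
E
```

```text
time: 8.2
position: [0.533, -0.0429, 0.1029]
orientation: [2.411, 2.012, 0.002]
wrist_force: [0.5, -0.0, 0.4]
opening: 0.744
grip_force: 0.0
t 8.20 pos [533.  -42.9 102.9] tooly -10.3 tilt 0.09 F [ 0.5 -0.   0.4] grip 0.0 open 0.744
shift cm (before turn) [33.75 -5.27  1.28] turn z rad 1.23
shift cm (after turn) [  6.31 -33.57   1.28]
side@[330. 188.]: n420 ctr 530.8 -39.4 mean 531.8 -36.8 size 99.7 59.0 ang 80.0 z med 30.7 p5-95 [27.04546442 34.29357185]
```

```bash
python3 -m inch '[[[4.82,-0.75,0,0,0,0,0.5],[4.82,-0.75,0,0,0,0,0.5],[4.82,-0.75,0,0,0,0,0.5],[4.82,-0.75,0,0,0,0,0.5],[4.82,-0.75,0,0,0,0,0.5],[4.82,-0.75,0,0,0,0,0.5],[4.82,-0.75,0,0,0,0.14,0.5],[0,0,0,0,0,0.14,0.5]]]' 50
python3 -m inch '[[[0,0,0,0,0,0.14,0.5],[0,0,0,0,0,0.14,0.5],[0,0,0,0,0,0.14,0.5],[0,0,0,0,0,0.14,0.5],[0,0,0,0,0,0.14,0.5],[0,0,0,0,0,0.14,0.5],[0,0,0,0,0,0.11,0.5]]]'; python3 d.py 541.6 298.5 0 -80.8;  python3 - <<'E'
from rig import env
from h import *
for n in("top","side"):
    d=env.get_image(n);np.savez(n+"3.npz",**d);W=world(d);hsv=cv2.cvtColor(d["pixels"],cv2.COLOR_RGB2HSV);H,S,V=[hsv[...,i].astype(int) for i in range(3)]
    red=((hsv[...,0]<10)|(hsv[...,0]>172))&(hsv[...,1]>150)
    roi=(abs(W[...,0]-.53)<.1)&(abs(W[...,1]+.043)<.1)
    comps(n,W,red&roi,20)
    # case sills/floor: green below 0.02 within 60 mm
    comps(n+"green",W,(H>55)&(H<88)&(S>130)&(abs(W[...,0]-.53)<.12)&(abs(W[...,1]+.043)<.14),20)
E
```

```text
time: 9.1
position: [0.5405, 0.3041, 0.0999]
orientation: [-2.669, -1.655, -0.002]
wrist_force: [1.1, -1.0, -0.1]
opening: 0.498
grip_force: 0.0
time: 9.8
position: [0.5404, 0.2981, 0.0994]
orientation: [3.131, 0.244, -0.003]
wrist_force: [0.8, 0.2, 0.1]
opening: 0.503
grip_force: 0.0
t 9.80 pos [540.4 298.1  99.4] tooly -81.1 tilt 0.11 F [0.8 0.2 0.1] grip 0.0 open 0.503
shift cm (before turn) [ 0.14 -0.03  9.94] turn z rad -0.005
shift cm (after turn) [ 0.14 -0.03  9.94]
top@[335. 200.]: n1113 ctr 504.4 -36.1 mean 532.8 -41.6 size 116.9 97.0 ang -11.1 z med 29.1 p5-95 [26.54468004 31.49586261]
side@[330. 188.]: n443 ctr 532.5 -39.7 mean 532.2 -38.0 size 101.1 60.2 ang 78.3 z med 30.6 p5-95 [27.06072866 34.16717033]
```

```bash
python3 -m inch '[[[0.1,0,3,0,0,0,0.5],[0,0,3,0,0,0,0.5],[0,0,2,0,0,0,0.5],[0,0,1,0,0,0,0.5],[0,0,0,0,0,0,0.5]]]'; python3 d.py 541.6 298.5 -15 -80.8
python3 - <<'E'
from rig import env
from h import *
d=env.get_image("side");cv2.imwrite("pics/g3.png",cv2.resize(d["pixels"][220:320,240:370,::-1],(780,600),interpolation=3))
W=world(d)
for u in range(284,312,3):
  print(u,[tuple((W[v,u]*1000).round().astype(int)) for v in range(276,300,3)])
E
```

```text
time: 10.4
position: [0.5405, 0.2978, 0.0083]
orientation: [3.13, 0.255, -0.006]
wrist_force: [-0.3, -0.0, 0.3]
opening: 0.504
grip_force: 0.0
t 10.40 pos [540.5 297.8   8.3] tooly -80.7 tilt 0.24 F [-0.3 -0.   0.3] grip 0.0 open 0.504
shift cm (before turn) [ 0.13 -0.05  2.33] turn z rad 0.002
shift cm (after turn) [ 0.13 -0.05  2.33]
284 [(np.int64(560), np.int64(349), np.int64(121)), (np.int64(552), np.int64(370), np.int64(142)), (np.int64(549), np.int64(379), np.int64(145)), (np.int64(548), np.int64(385), np.int64(142)), (np.int64(546), np.int64(393), np.int64(143)), (np.int64(548), np.int64(391), np.int64(125)), (np.int64(551), np.int64(386), np.int64(102)), (np.int64(573), np.int64(336), np.int64(-2))]
287 [(np.int64(547), np.int64(363), np.int64(145)), (np.int64(545), np.int64(370), np.int64(145)), (np.int64(543), np.int64(377), np.int64(144)), (np.int64(541), np.int64(384), np.int64(142)), (np.int64(539), np.int64(392), np.int64(143)), (np.int64(541), np.int64(390), np.int64(126)), (np.int64(544), np.int64(385), np.int64(103)), (np.int64(564), np.int64(337), np.int64(3))]
290
[... 2322 characters left out ...]
, (np.int64(498), np.int64(359), np.int64(143)), (np.int64(496), np.int64(366), np.int64(143)), (np.int64(494), np.int64(376), np.int64(146)), (np.int64(492), np.int64(383), np.int64(145)), (np.int64(494), np.int64(380), np.int64(126)), (np.int64(496), np.int64(374), np.int64(103)), (np.int64(512), np.int64(322), np.int64(-3))]
311 [(np.int64(520), np.int64(260), np.int64(0)), (np.int64(515), np.int64(277), np.int64(13)), (np.int64(513), np.int64(286), np.int64(13)), (np.int64(511), np.int64(295), np.int64(13)), (np.int64(508), np.int64(305), np.int64(15)), (np.int64(506), np.int64(313), np.int64(14)), (np.int64(505), np.int64(319), np.int64(10)), (np.int64(504), np.int64(325), np.int64(5))]
```

View pics/g3.png

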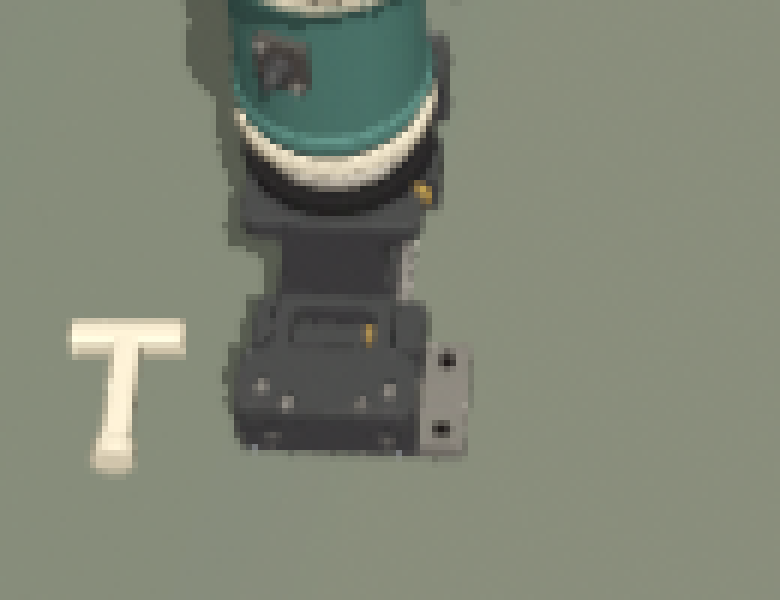

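The gripper body hides the rib, but the body's lower edge stands at z≈103 mm. That is again about 29 mm above the reported TCP plus 64, and x and y agree, so I'll descend carefully.

```bash
python3 -m inch '[[[0.1,0,0.8,0,0,0,0.5],[0,0,0.6,0,0,0,0.5],[0,0,0.5,0,0,0,0.5],[0,0,0.3,0,0,0,0.5],[0,0,0.1,0,0,0,0.5],[0,0,0,0,0,0,0.5]]]'; python3 d.py 541.6 298.5 -16 -80.8
```

```text
time: 11.05
position: [0.5431, 0.2988, -0.0127]
orientation: [3.131, 0.252, -0.0]
wrist_force: [-1.4, 0.1, 1.0]
opening: 0.501
grip_force: 0.0
t 11.05 pos [543.1 298.8 -12.7] tooly -80.8 tilt 0.01 F [-1.4  0.1  1. ] grip 0.0 open 0.501
shift cm (before turn) [-0.15  0.    0.33] turn z rad 0.0
shift cm (after turn) [-0.15  0.    0.33]
```

```bash
python3 -m inch '[[[-0.1,0,0.2,0,0,0,0.5],[0,0,0,0,0,0,0.1],[0,0,0,0,0,0,0.1],[0,0,0,0,0,0,0.1],[0,0,0,0,0,0,0.1],[0,0,0,0,0,0,0.1]]]' 50; python3 d.py
python3 -m inch '[[[0,0,-0.2,0,0,0,0.1],[0,0,-0.5,0,0,0,0.1],[0,0,0,0,0,0,0.1],[0,0,0,0,0,0,0.1]]]' 50; python3 d.py
```

```text
time: 11.65
position: [0.5423, 0.2989, -0.0144]
orientation: [-3.131, -0.252, -0.001]
wrist_force: [0.4, 1.2, 0.0]
opening: 0.219
grip_force: 50.0
t 11.65 pos [542.3 298.9 -14.4] tooly -80.8 tilt 0.03 F [0.4 1.2 0. ] grip 50.0 open 0.219
time: 12.05
position: [0.542, 0.2984, -0.0078]
orientation: [3.131, 0.252, -0.0]
wrist_force: [-0.0, 0.1, -5.0]
opening: 0.221
grip_force: 50.0
t 12.05 pos [542.  298.4  -7.8] tooly -80.8 tilt 0.02 F [-0.   0.1 -5. ] grip 50.0 open 0.221
```

```bash
python3 -m inch '[[[0,0,-2,0,0,0,0.1],[0,0,-3,0,0,-0.14,0.1],[0,0,-3,0,0,-0.14,0.1],[0,0,-2,0,0,-0.14,0.1],[0,0,0,0,0,-0.14,0.1],[0,0,0,0,0,-0.14,0.1],[0,0,0,0,0,-0.14,0.1],[0,0,0,0,0,-0.14,0.1]]]' 50; python3 -m inch '[[[0,0,0,0,0,-0.14,0.1],[0,0,0,0,0,-0.112,0.1],[0,0,0,0,0,0,0.1]]]' 50;  python3 d.py 532.2 -42.8 92 -10.2
```

```text
time: 12.85
position: [0.5417, 0.2983, 0.092]
orientation: [-2.639, -1.704, 0.001]
wrist_force: [0.3, -0.0, -5.6]
opening: 0.223
grip_force: 50.0
time: 13.15
position: [0.5417, 0.2983, 0.0919]
orientation: [-2.41, -2.015, 0.002]
wrist_force: [-0.4, -1.2, -5.0]
opening: 0.223
grip_force: 50.0
t 13.15 pos [541.7 298.3  91.9] tooly -10.2 tilt 0.06 F [-0.4 -1.2 -5. ] grip 50.0 open 0.223
shift cm (before turn) [-3.375e+01  5.090e+00  1.000e-02] turn z rad 0.0
shift cm (after turn) [-3.374e+01  5.100e+00  1.000e-02]
```

```bash
python3 -m inch '[[[-3,0.45,0,0,0,0,0.1],[-4.6,0.7,0,0,0,0,0.1],[-4.6,0.7,0,0,0,0,0.1],[-4.6,0.7,0,0,0,0,0.1],[-4.6,0.7,0,0,0,0,0.1],[-4.6,0.7,0,0,0,0,0.1],[-4.6,0.7,0,0,0,0,0.1],[-3.15,0.45,0,0,0,0,0.1]]]' 50; python3 -m inch '[[[0,0,2,0,0,0,0.1],[0,0,2,0,0,0,0.1],[0,0,1.5,0,0,0,0.1],[0,0,0,0,0,0,0.1]]]' 50;  python3 d.py 532.2 -42.8 15 -10.2
python3 - <<'E'
from rig import env
from h import *
d=env.get_image("side");W=world(d);p=d["pixels"].astype(int)
hsv=cv2.cvtColor(d["pixels"],cv2.COLOR_RGB2HSV)
red=((hsv[...,0]<10)|(hsv[...,0]>172))&(hsv[...,1]>150)
roi=(abs(W[...,0]-.53)<.1)&(abs(W[...,1]+.043)<.1)
comps("sep",W,red&roi,20)
comps("cap",W,roi&(W[...,2]>.045)&(W[...,2]<.075)&(hsv[...,1]<60),20)
cv2.imwrite("pics/g4.png",cv2.resize(d["pixels"][130:250,240:420,::-1],(720,480),interpolation=3))
E
```

```text
time: 13.95
position: [0.5321, -0.0454, 0.0925]
orientation: [2.414, 2.009, -0.001]
wrist_force: [-0.6, 0.7, -5.8]
opening: 0.221
grip_force: 50.0
time: 14.35
position: [0.5299, -0.0422, 0.0347]
orientation: [-2.408, -2.011, 0.006]
wrist_force: [-0.7, -0.5, -3.8]
opening: 0.224
grip_force: 50.0
t 14.35 pos [529.9 -42.2  34.7] tooly -10.3 tilt 0.32 F [-0.7 -0.5 -3.8] grip 50.0 open 0.224
shift cm (before turn) [-0.01  0.25  1.97] turn z rad -0.002
shift cm (after turn) [-0.01  0.25  1.97]
sep@[330. 194.]: n146 ctr 517.7 -27.1 mean 528.0 -14.8 size 107.6 54.2 ang 47.8 z med 30.3 p5-95 [26.96819241 34.16566743]
cap@[330. 185.]: n261 ctr 528.5 -40.3 mean 527.4 -21.0 size 99.5 53.0 ang 78.5 z med 61.0 p5-95 [55.79662732 73.03984642]
```

View pics/g4.png

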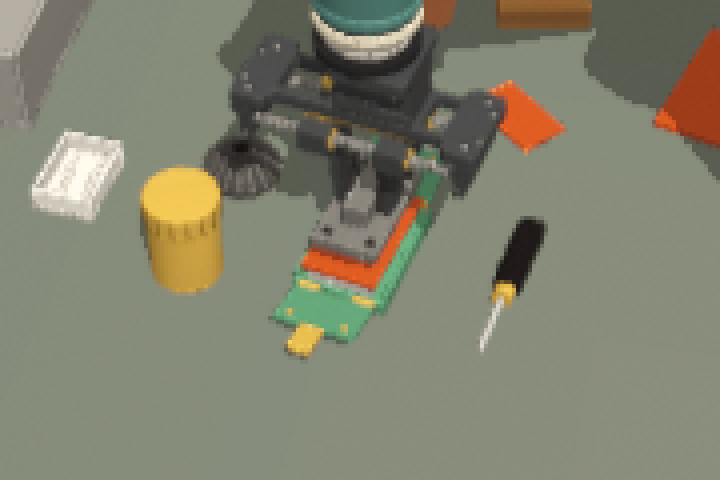

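The cap plate is about 20 mm above the separator at (360,235), rib up and aligned. I'll lower it gently.

```bash
python3 -m inch '[[[0,0.1,0.7,0,0,0,0.1],[0,0,0.5,0,0,0,0.1],[0,0,0.2,0,0,0,0.1],[0,0,0.1,0,0,0,0.1],[0,0,0,0,0,0,0.1],[0,0,0,0,0,0,0.1]]]' 50;  python3 d.py 532.2 -42.8 15 -10.2
```

```text
time: 15.0
position: [0.5339, -0.0427, 0.0227]
orientation: [2.41, 2.015, 0.001]
wrist_force: [0.0, 0.1, -5.0]
opening: 0.222
grip_force: 50.0
t 15.00 pos [533.9 -42.7  22.7] tooly -10.2 tilt 0.03 F [ 0.   0.1 -5. ] grip 50.0 open 0.222
shift cm (before turn) [-0.04 -0.16  0.77] turn z rad 0.0
shift cm (after turn) [-0.04 -0.16  0.77]
```

```bash
python3 -m inch '[[[0,-0.1,0.3,0,0,0,0.1],[0,0,0.2,0,0,0,0.1],[0,0,0.1,0,0,0,0.1],[0,0,0,0,0,0,0.1],[0,0,0,0,0,0,0.1]]]' 50;  python3 d.py 532.2 -42.8 15 -10.2
```

```text
time: 15.5
position: [0.5326, -0.0426, 0.0163]
orientation: [-2.41, -2.015, 0.0]
wrist_force: [0.1, -0.1, -4.9]
opening: 0.224
grip_force: 50.0
t 15.50 pos [532.6 -42.6  16.3] tooly -10.2 tilt 0.01 F [ 0.1 -0.1 -4.9] grip 50.0 open 0.224
shift cm (before turn) [-0.03 -0.03  0.13] turn z rad -0.0
shift cm (after turn) [-0.03 -0.03  0.13]
```

```bash
python3 -m inch '[[[0,0,0.08,0,0,0,0.1],[0,0,0.08,0,0,0,0.1],[0,0,0,0,0,0,0.1],[0,0,0,0,0,0,0.1]]]' 50;  python3 d.py
```

```text
time: 15.9
position: [0.5326, -0.0425, 0.0148]
orientation: [-2.41, -2.015, 0.0]
wrist_force: [-0.1, 0.1, -4.5]
opening: 0.222
grip_force: 50.0
t 15.90 pos [532.6 -42.5  14.8] tooly -10.2 tilt 0.01 F [-0.1  0.1 -4.5] grip 50.0 open 0.222
```

```bash
python3 -m inch '[[[0,0,0.08,0,0,0,0.1],[0,0,0.05,0,0,0,0.1],[0,0,0,0,0,0,0.1],[0,0,0,0,0,0,0.1]]]' 50;  python3 d.py
```

```text
time: 16.3
position: [0.5328, -0.0426, 0.0145]
orientation: [2.41, 2.015, 0.0]
wrist_force: [-4.8, 0.5, 5.2]
opening: 0.223
grip_force: 50.0
t 16.30 pos [532.8 -42.6  14.5] tooly -10.2 tilt 0.01 F [-4.8  0.5  5.2] grip 50.0 open 0.223
```

```bash
python3 -m inch '[[[0,0,-0.03,0,0,0,0.5],[0,0,0,0,0,0,0.5],[0,0,0,0,0,0,0.5],[0,0,-1,0,0,0,0.5],[0,0,-3,0,0,0,0.5],[0,0,-3,0,0,0,0.5],[0,0,0,0,0,0,0.5]]]' 25;  python3 d.py 553.1 77.4 30 -10.2
python3 - <<'E'
from rig import env
from h import *
d=env.get_image("side");W=world(d)
hsv=cv2.cvtColor(d["pixels"],cv2.COLOR_RGB2HSV)
roi=(abs(W[...,0]-.53)<.1)&(abs(W[...,1]+.043)<.1)
comps("cap",W,roi&(W[...,2]>.033)&(W[...,2]<.075)&(hsv[...,1]<60),20)
E
```

```text
time: 17.0
position: [0.5369, -0.0431, 0.0892]
orientation: [2.405, 2.011, 0.01]
wrist_force: [1.1, 0.3, -0.3]
opening: 0.498
grip_force: 0.0
t 17.00 pos [536.9 -43.1  89.2] tooly -10.2 tilt 0.55 F [ 1.1  0.3 -0.3] grip 0.0 open 0.498
shift cm (before turn) [12.14 -0.6   5.92] turn z rad 0.0
shift cm (after turn) [12.14 -0.6   5.92]
cap@[330. 186.]: n411 ctr 531.1 -41.7 mean 530.0 -33.4 size 101.4 51.9 ang 80.0 z med 42.1 p5-95 [37.11925308 62.16789438]
```

```bash
python3 -m inch '[[[4,-0.1,0,0,0,0,0.5],[4,-0.1,0,0,0,0,0.5],[4.1,-0.1,0,0,0,0,0.5],[0,0,3,0,0,0,0.5],[0,0,2,0,0,0,0.5],[0,0,0,0,0,0,0.5],[0,0,0,0,0,0,0.5]]]' 25;  python3 d.py 553.1 77.4 -9.5 -10.2
python3 - <<'E'
from rig import env
from h import *
for n in("top","side"):
    d=env.get_image(n); W=world(d); hsv=cv2.cvtColor(d["pixels"],cv2.COLOR_RGB2HSV); H,S,V=[hsv[...,i].astype(int) for i in range(3)]
    z=W[...,2]; box=(W[...,0]>.49)&(W[...,0]<.58)&(abs(W[...,1]+.04)<.16)
    comps(n+"brass",W,box&(H>15)&(H<32)&(S>140)&(z<.06)&(V>110),12)
    roi=(abs(W[...,0]-.53)<.07)&(abs(W[...,1]+.043)<.065)
    comps(n+"cap",W,roi&(W[...,2]>.034)&(W[...,2]<.064)&(S<60),20)
E
```

```text
time: 17.75
position: [0.55, 0.0769, 0.0329]
orientation: [-2.409, -2.014, 0.003]
wrist_force: [0.2, -0.2, -0.2]
opening: 0.503
grip_force: 0.0
t 17.75 pos [550.   76.9  32.9] tooly -10.2 tilt 0.14 F [ 0.2 -0.2 -0.2] grip 0.0 open 0.503
shift cm (before turn) [0.1  0.31 4.24] turn z rad -0.0
shift cm (after turn) [0.1  0.31 4.24]
topbrass@[313. 187.]: n13 ctr 562.8 6.3 mean 563.9 7.0 size 11.9 4.6 ang -0.4 z med 16.1 p5-95 [13.56175535 18.50209256]
topbrass@[386. 208.]: n64 ctr 513.8 -154.7 mean 514.5 -155.0 size 23.4 13.6 ang 87.6 z med 34.0 p5-95 [29.68159838 38.19220592]
topcap@[336. 200.]: n980 ctr 532.1 -43.4 mean 531.6 -42.9 size 95.9 50.9 ang 80.5 z med 39.8 p5-95 [36.77797583 59.88953202]
sidebrass@[344. 162.]: n40 ctr 512.9 -151.8 mean 512.7 -151.8 size 25.6 18.9 ang 85.2 z med 34.9 p5-95 [31.3686352  39.35431396]
sidebrass@[316. 214.]: n45 ctr 550.1 71.5 mean 550.3 72.1 size 25.5 18.5 ang 82.9 z med 29.5 p5-95 [26.46402139 34.24201142]
sidecap@[337. 178.]: n79 ctr 517.3 -65.8 mean 516.0 -67.1 size 51.9 28.4 ang 59.6 z med 43.8 p5-95 [37.65102969 62.31393036]
```

```bash
python3 -m inch '[[[0,0.2,1.5,0,0,0,0.5],[0,0,1.5,0,0,0,0.5],[0,0,0.8,0,0,0,0.5],[0,0,0.4,0,0,0,0.5],[0,0,0,0,0,0,0.5]]]' 25;  python3 d.py 552.5 77.4 -9.5 -10.2
```

```text
time: 18.35
position: [0.552, 0.0766, -0.0095]
orientation: [-2.409, -2.014, 0.003]
wrist_force: [-1.0, -0.6, 1.1]
opening: 0.498
grip_force: 0.0
t 18.35 pos [552.   76.6  -9.5] tooly -10.2 tilt 0.13 F [-1.  -0.6  1.1] grip 0.0 open 0.498
shift cm (before turn) [0.09 0.03 0.  ] turn z rad -0.0
shift cm (after turn) [0.09 0.03 0.  ]
```

```bash
python3 -m inch '[[[0,0,0,0,0,0,0.1],[0,0,0,0,0,0,0.1],[0,0,0,0,0,0,0.1],[0,0,0,0,0,0,0.1],[0,0,0,0,0,0,0.1]]]' 25;  python3 d.py; python3 -m inch '[[[-0.35,0,-1.09,0,0,0,0.1],[0,0,0,0,0,0,0.1]]]'; python3 d.py
```

```text
time: 18.85
position: [0.5536, 0.0768, -0.0077]
orientation: [2.409, 2.015, 0.002]
wrist_force: [1.7, 0.1, 1.3]
opening: 0.195
grip_force: 25.0
t 18.85 pos [553.6  76.8  -7.7] tooly -10.2 tilt 0.07 F [1.7 0.1 1.3] grip 25.0 open 0.195
time: 19.05
position: [0.5529, 0.0731, 0.0036]
orientation: [2.41, 2.015, 0.001]
wrist_force: [1.0, 0.5, -1.6]
opening: 0.193
grip_force: 25.0
t 19.05 pos [552.9  73.1   3.6] tooly -10.2 tilt 0.06 F [ 1.   0.5 -1.6] grip 25.0 open 0.193
```

Gripped at 17 mm, and the end is rising with about 2 N. I'll continue along the arc.

```bash
python3 -m inch '[[[-0.53,0,-1.03,0,0,0,0.1],[-0.69,0,-0.92,0,0,0,0.1],[-0.84,0,-0.79,0,0,0,0.1],[-0.97,0,-0.64,0,0,0,0.1]]]'; python3 d.py; python3 -m inch '[[[-1.05,0,-0.47,0,0,0,0.1],[-1.13,0,-0.29,0,0,0,0.1],[-1.08,0,-0.09,0,0,0,0.1],[0,0,0,0,0,0,0.1]]]'; python3 d.py
```

```text
time: 19.45
position: [0.5476, 0.0427, 0.0372]
orientation: [2.409, 2.015, 0.002]
wrist_force: [5.0, -0.8, -8.7]
opening: 0.198
grip_force: 25.0
t 19.45 pos [547.6  42.7  37.2] tooly -10.2 tilt 0.09 F [ 5.  -0.8 -8.7] grip 25.0 open 0.198
time: 19.85
position: [0.5422, 0.0107, 0.0459]
orientation: [2.412, 2.012, 0.005]
wrist_force: [4.6, 2.8, -4.4]
opening: 0.195
grip_force: 25.0
t 19.85 pos [542.2  10.7  45.9] tooly -10.3 tilt 0.18 F [ 4.6  2.8 -4.4] grip 25.0 open 0.195
```

```bash
python3 -m inch '[[[-0.5,0,0,0,0,0,0.1],[-0.5,0,0.1,0,0,0,0.1],[0,0,0,0,0,0,0.1]]]'; python3 d.py
cat > ends.py <<'E'
from rig import env
from h import *
import sys
for n in("top","side"):
    d=env.get_image(n); W=world(d); hsv=cv2.cvtColor(d["pixels"],cv2.COLOR_RGB2HSV); H,S,V=[hsv[...,i].astype(int) for i in range(3)]
    box=(abs(W[...,0]-.532)<.07)&(abs(W[...,1]+.043)<.17)&(W[...,2]>.005)&(W[...,2]<.12)
    m=box&(((H>15)&(H<32)&(S>140)&(V>80)&(W[...,2]>.02))|((H>55)&(H<88)&(S>120)&(W[...,2]>.025)))
    p=W[m]*1000-[531.8,-43.2,12]; a=np.radians(80.2); x=p[:,0]*np.cos(a)+p[:,1]*np.sin(a)
    for s in(1,-1):
        q=np.stack([s*x-56,p[:,2]],1)[s*x>30]
        if len(q): 
            t=np.degrees(np.arctan2(q[:,1],q[:,0])); print(n,s,"n",len(q),"angle med",np.median(t).round(1),"x,z top",q[np.argsort(q[:,1])[-6:]].round(0).tolist())
E
python3 ends.py
```

```text
time: 20.15
position: [0.5419, 0.0083, 0.0458]
orientation: [-2.41, -2.005, -0.019]
wrist_force: [6.9, 27.6, -2.2]
opening: 0.198
grip_force: 25.0
t 20.15 pos [541.9   8.3  45.8] tooly -10.5 tilt 0.8 F [ 6.9 27.6 -2.2] grip 25.0 open 0.198
top -1 n 72 angle med 21.0 x,z top [[67.0, 25.0], [65.0, 26.0], [68.0, 26.0], [61.0, 26.0], [67.0, 26.0], [67.0, 27.0]]
side 1 n 42 angle med 88.5 x,z top [[-4.0, 74.0], [-3.0, 75.0], [-3.0, 75.0], [-0.0, 77.0], [6.0, 79.0], [4.0, 79.0]]
side -1 n 12 angle med 22.1 x,z top [[62.0, 25.0], [64.0, 25.0], [66.0, 27.0], [59.0, 27.0], [63.0, 29.0], [59.0, 29.0]]
```

```bash
python3 -m inch '[[[0.3,0,0,0,0,0,0.4],[0,0,0,0,0,0,0.5],[0,0,0,0,0,0,0.5],[0,0,-2,0,0,0,0.5],[0,0,-3,0,0,0,0.5],[0,0,-1,0,0,0,0.5],[0,0,0,0,0,0,0.5]]]'; python3 ends.py; python3 d.py 512.2 -162 100 -10.2
```

```text
time: 20.95
position: [0.5415, 0.0038, 0.106]
orientation: [2.409, 2.012, 0.004]
wrist_force: [-0.1, 0.6, 0.0]
opening: 0.499
grip_force: 0.0
top -1 n 74 angle med 21.2 x,z top [[65.0, 26.0], [67.0, 27.0], [65.0, 27.0], [66.0, 27.0], [67.0, 28.0], [66.0, 29.0]]
side 1 n 42 angle med 88.3 x,z top [[1.0, 75.0], [3.0, 75.0], [2.0, 76.0], [1.0, 76.0], [6.0, 77.0], [2.0, 77.0]]
side -1 n 3 angle med 25.4 x,z top [[58.0, 25.0], [53.0, 25.0], [52.0, 26.0]]
t 21.05 pos [539.4   4.1 103.3] tooly -10.2 tilt 0.05 F [-0.6 -0.9 -0.4] grip 0.0 open 0.5
shift cm (before turn) [-16.83   0.27   0.34] turn z rad -0.0
shift cm (after turn) [-16.83   0.26   0.34]
```

```bash
python3 -m inch '[[[-4.2,0.1,0,0,0,0,0.5],[-4.2,0.1,0,0,0,0,0.5],[-4.2,0,0,0,0,0,0.5],[-4.2,0,0,0,0,0,0.5],[0,0,3,0,0,0,0.5],[0,0,3,0,0,0,0.5],[0,0,1.5,0,0,0,0.5],[0,0,0,0,0,0,0.5]]]'; python3 ends.py; python3 d.py 512.2 -162 -3 -10.2
```

```text
time: 21.85
position: [0.5086, -0.16, 0.0251]
orientation: [-2.405, -2.011, 0.006]
wrist_force: [-0.1, -0.1, -0.3]
opening: 0.497
grip_force: 0.0
top 1 n 14 angle med 90.4 x,z top [[1.0, 74.0], [-1.0, 75.0], [0.0, 75.0], [-0.0, 75.0], [-2.0, 76.0], [-0.0, 78.0]]
top -1 n 24 angle med 21.2 x,z top [[45.0, 20.0], [51.0, 20.0], [49.0, 21.0], [48.0, 21.0], [51.0, 21.0], [50.0, 21.0]]
side 1 n 42 angle med 88.1 x,z top [[-1.0, 75.0], [3.0, 75.0], [2.0, 75.0], [3.0, 76.0], [3.0, 78.0], [2.0, 78.0]]
side -1 n 46 angle med 22.7 x,z top [[64.0, 27.0], [67.0, 27.0], [58.0, 27.0], [67.0, 29.0], [66.0, 29.0], [68.0, 29.0]]
t 21.95 pos [ 512.  -160.8   28.6] tooly -10.2 tilt 0.08 F [ 0.4 -0.   0.1] grip 0.0 open 0.499
shift cm (before turn) [-0.11  0.05  3.16] turn z rad 0.0
shift cm (after turn) [-0.11  0.05  3.16]
```

```bash
python3 -m inch '[[[-0.1,0,1.5,0,0,0,0.5],[0,0,1,0,0,0,0.5],[0,0,0.6,0,0,0,0.5],[0,0,0,0,0,0,0.5]]]'; python3 d.py; python3 -m inch '[[[0,0,0,0,0,0,0.1],[0,0,0,0,0,0,0.1],[0,0,0,0,0,0,0.1],[0,0,0,0,0,0,0.1],[0,0,0,0,0,0,0.1]]]' 25;  python3 d.py
```

```text
time: 22.35
position: [0.5111, -0.1618, -0.0031]
orientation: [-2.408, -2.014, 0.002]
wrist_force: [-0.3, -0.3, -0.4]
opening: 0.502
grip_force: 0.0
t 22.35 pos [ 511.1 -161.8   -3.1] tooly -10.2 tilt 0.12 F [-0.3 -0.3 -0.4] grip 0.0 open 0.502
time: 22.85
position: [0.513, -0.1625, -0.0014]
orientation: [2.409, 2.014, 0.002]
wrist_force: [1.4, 0.2, 0.5]
opening: 0.198
grip_force: 25.0
t 22.85 pos [ 513.  -162.5   -1.4] tooly -10.2 tilt 0.1 F [1.4 0.2 0.5] grip 25.0 open 0.198
```

```bash
python3 -m inch '[[[0.42,0,-1.0,0,0,0,0.1],[0.58,0,-0.92,0,0,0,0.1],[0.71,0,-0.82,0,0,0,0.1],[0.84,0,-0.69,0,0,0,0.1]]]'; python3 d.py; python3 -m inch '[[[0.94,0,-0.55,0,0,0,0.1],[1.01,0,-0.39,0,0,0,0.1],[1,0,-0.22,0,0,0,0.1],[0.95,0,-0.07,0,0,0,0.1],[0,0,0,0,0,0,0.1]]]'; python3 d.py
```

```text
time: 23.25
position: [0.5172, -0.1368, 0.0332]
orientation: [2.409, 2.014, 0.001]
wrist_force: [5.7, -0.1, -7.0]
opening: 0.201
grip_force: 25.0
t 23.25 pos [ 517.2 -136.8   33.2] tooly -10.2 tilt 0.08 F [ 5.7 -0.1 -7. ] grip 25.0 open 0.201
time: 23.75
position: [0.5238, -0.098, 0.0452]
orientation: [2.408, 2.017, -0.0]
wrist_force: [1.7, -3.0, 2.6]
opening: 0.196
grip_force: 25.0
t 23.75 pos [523.8 -98.   45.2] tooly -10.1 tilt 0.04 F [ 1.7 -3.   2.6] grip 25.0 open 0.196
```

```bash
python3 -m inch '[[[0.5,0,0,0,0,0,0.1],[0.5,0,0.1,0,0,0,0.1],[0,0,0,0,0,0,0.1]]]'; python3 d.py;python3 ends.py
```

```text
time: 24.05
position: [0.5244, -0.0953, 0.045]
orientation: [2.4, 2.016, -0.014]
wrist_force: [-5.4, -27.7, 6.4]
opening: 0.196
grip_force: 25.0
t 24.05 pos [524.4 -95.3  45. ] tooly -9.9 tilt 0.67 F [ -5.4 -27.7   6.4] grip 25.0 open 0.196
top 1 n 13 angle med 90.5 x,z top [[-0.0, 74.0], [0.0, 74.0], [0.0, 75.0], [-1.0, 75.0], [1.0, 76.0], [-1.0, 76.0]]
side 1 n 42 angle med 88.0 x,z top [[5.0, 75.0], [2.0, 76.0], [4.0, 76.0], [1.0, 76.0], [3.0, 76.0], [2.0, 78.0]]
side -1 n 30 angle med 92.3 x,z top [[-1.0, 75.0], [-5.0, 75.0], [-1.0, 76.0], [0.0, 76.0], [-5.0, 77.0], [-6.0, 79.0]]
```

At the stop (28 N). Release, withdraw clear, and check everything.

```bash
python3 -m inch '[[[-0.3,0,0,0,0,0,0.4],[0,0,0,0,0,0,0.5],[0,0,0,0,0,0,0.5],[0,0,-2,0,0,0,0.5],[0,0,-4,0,0,0,0.5],[-4,0,-2,0,0,0,0.5],[-5,0,0,0,0,0,0.5],[-5,0,0,0,0,0,0.5]]]'; python3 -m inch '[[[-5,0,0,0,0,0,0.5],[-5,0,0,0,0,0,0.5],[-5,0,0,0,0,0,0.5],[0,0,0,0,0,0,0.5],[0,0,0,0,0,0,0.5]]]'; python3 ends.py
python3 - <<'E'
from rig import env
from h import *
o=[]
for n in("top","side"):
    d=env.get_image(n);W=world(d);hsv=cv2.cvtColor(d["pixels"],cv2.COLOR_RGB2HSV);S=hsv[...,1]
    H=hsv[...,0];red=((H<10)|(H>172))&(S>150)
    roi=(abs(W[...,0]-.532)<.07)&(abs(W[...,1]+.043)<.07)
    comps(n+"cap",W,roi&(W[...,2]>.034)&(W[...,2]<.064)&(S<60),20)
    comps(n+"sep",W,roi&red,10)
    comps(n+"steel",W,roi&(W[...,2]>.015)&(W[...,2]<.028)&(S<40),5)
    a=d["pixels"][:,:,::-1]; a=a[130:270,270:430] if n=="top" else a[120:260,240:400]
    o.append(cv2.resize(a,(400,350),interpolation=3))
cv2.imwrite("pics/end.png",np.hstack(o))
E
```

```text
time: 24.95
position: [0.5006, -0.2296, 0.1248]
orientation: [2.406, 2.018, 0.002]
wrist_force: [0.9, 0.1, 0.4]
opening: 0.499
grip_force: 0.0
time: 25.45
position: [0.473, -0.377, 0.1228]
orientation: [-2.41, -2.011, -0.001]
wrist_force: [-0.2, 0.4, 0.7]
opening: 0.499
grip_force: 0.0
top 1 n 15 angle med 90.5 x,z top [[-1.0, 74.0], [0.0, 74.0], [0.0, 75.0], [0.0, 75.0], [-2.0, 76.0], [-0.0, 76.0]]
top -1 n 27 angle med 91.2 x,z top [[1.0, 75.0], [2.0, 75.0], [-0.0, 75.0], [1.0, 75.0], [0.0, 75.0], [-0.0, 76.0]]
side 1 n 42 angle med 88.4 x,z top [[-2.0, 74.0], [5.0, 74.0], [0.0, 75.0], [1.0, 75.0], [3.0, 75.0], [2.0, 76.0]]
side -1 n 43 angle med 92.0 x,z top [[-3.0, 75.0], [0.0, 75.0], [-2.0, 76.0], [-4.0, 77.0], [-4.0, 78.0], [-3.0, 79.0]]
topcap@[336. 200.]: n977 ctr 532.0 -43.4 mean 531.6 -42.9 size 95.7 50.4 ang 79.9 z med 39.8 p5-95 [36.93070171 59.9029913 ]
topsep@[346. 214.]: n10 ctr 500.1 -67.9 mean 500.2 -67.9 size 20.3 1.6 ang 79.3 z med 28.4 p5-95 [27.67724131 30.54091042]
sidecap@[333. 183.]: n296 ctr 531.5 -39.5 mean 525.1 -44.0 size 103.8 53.9 ang 81.6 z med 42.8 p5-95 [37.64706028 62.20929101]
sidesep@[342. 184.]: n11 ctr 500.7 -61.3 mean 500.1 -61.6 size 35.1 3.3 ang 83.8 z med 31.2 p5-95 [27.6729122  35.30001831]
sidesep@[337. 193.]: n11 ctr 507.7 -22.6 mean 507.6 -22.3 size 32.2 3.9 ang 86.5 z med 30.5 p5-95 [27.69650285 33.25771076]
```

View pics/end.png

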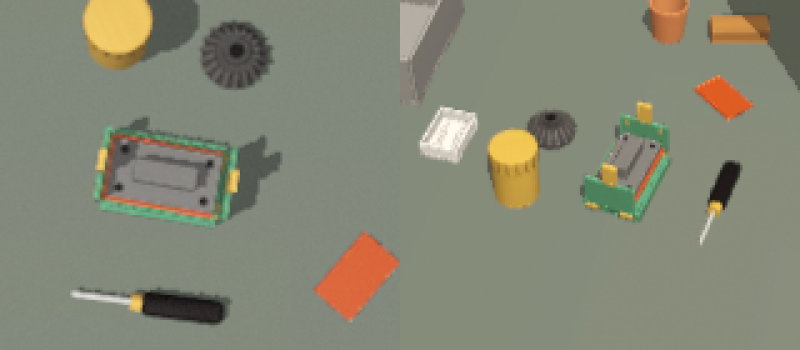

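The final picture shows both ends upright, with tabs at (102,160) and (233,182) in the left crop. The cap plate is centred with an even red margin around it, the bystanders are in place, and the robot is clear.

```bash
python3 -c "
from rig import env
print(env.job_done())"
```

```text
the job is handed in; nothing more can be done
None
```

I handed the job in at about 26 s: separator and cap plate are stacked squarely on the base plate, and both ends of the case are fully upright. The final images show this with the bystanders in place; the judge returned no verdict.

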